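# Release the cam lock, close the bench vice on the dome model, lock it

### The arm

A 7-joint arm with a two-finger parallel gripper is mounted at the origin on the work surface. World frame = base frame: x ahead of the robot, y to its left, z up, the work surface at z = 0. Lengths are in m, angles in rad, forces in N, time in s.
With the tool pointing down it reaches from about 0.35 to 0.9 m from the base axis. Payload 8.1 kg.
Tool frame: the origin (TCP) lies midway between the tips of the shut fingers; the grasp point (between the pads) lies 19 mm behind it; z points along the fingers, y is the line along which they close (so a half turn about z gives the same grasp; the last joint's range is limited). The gripper opens to 92 mm and grips with 3 to 60 N. Pads are 19 mm wide; open, the fingers measure 130 mm over their backs; the gripper's body (75 mm by 190 mm) begins 47 mm behind the grasp point.
Start: joints at [-1.215, 0.434, 0.025, 1.573, -0.012, 1.134, -0.075], TCP at [0.277, 0.56, 0.227] pointing down, gripper open.
Joint ranges: [-2.62, 2.62], [-0.44, 2.09], [-1.27, 1.32], [0.08, 2.57], [-1.32, 4.46], [0.12, 2], [-2.74, 2.74]. Speed limits (rad/s): [2.22, 2.22, 3.01, 3.01, 3.14, 3.14, 3.14].

### API

Orientations are given as a rotation vector (axis times angle).
In Python, from cell import arm gives the robot as it stands.
- The arm moves only by the tool move_arm, never from a script. Its argument "motion" is a list of rows, each an object of numbers: "tx", "ty", "tz": the shift along the tool's x, y, z normalised to -1 to 1, where 1 is 1000 mm; "twist": the turn about the tool's z normalised to -1 to 1, where 1 is pi/2 rad. In form: [{"tx": .., "ty": .., "tz": .., "twist": ..}, ...]. A call has 1 to 12 rows; each row shifts and turns the commanded pose from where the row before left it, along the tool's axes as they then stand; what a row does not reach is not made up. A row lasts 1/10 s, in which the tool goes at most 50 mm and 8.59 degrees, less where a joint would pass 70% of its speed; a pose out of reach is approached as far as the arm can. A call with a number of a shift or a turn outside -1 to 1 is refused whole. A call with a gripper value outside its range is refused whole. "gripper" is the gripper's target within -1 to 1 (shut at 1, half-way at 0, fully open at -1), set as the call begins (left out, the last holds). The fingers move at their own pace and stop on an object; "squeeze" is the grip in N (left out, the last holds). Time passes only in rows, so rows that do not move let the fingers close. It gives the time, the measured TCP pose, the force, the opening and the grip force at its end, in the units of the state.
- arm.observe(): the state, without advancing time (a new reading comes with each control period).
- arm.get_image(name): name is "scene" or "side" or "wrist"; returns the picture (480x640x3 uint8, red, green, blue); there is no depth.
- arm.calibration(name): a dict with "K" (3x3 intrinsics, pixels), "k1" (the pictures are not rectified: a ray, as slopes to the right and down, at radius r is drawn at 1 + k1 r^2 times it, then the intrinsics apply), "T" (4x4, takes a point from camera to world coordinates). Camera axes: x right, y down, z forward; pixel columns grow to the right and rows downward; lengths in m; the calibration is good to about 2 mm. A picture is of the moment at which its call begins: read the wrist's pose just before it. calibration takes no time and is no camera call; for the wrist camera it gives the pose at the moment of the call.
- arm.sign_off(): hands the job in; it is judged then, once.
Trained networks look in the newest picture that a camera, given by its name, has taken for a name from the list of things; names that differ only in an ending like _2 or _b are one class to them, and where a whole thing is asked for, a point or a joint stands for the part that bears it (a point fixed in the world has none). Each returns a list of dicts, best first, with "conf" (0 to 1); they miss things now and then, are a little off and sometimes report something else, mostly with a low value. They report only what shows in the picture. A call takes as long as a camera call. They do not tell look-alikes from the thing itself.
- arm.look_for(camera, query): "point" ([column, row] as shares, 0 to 1, of the picture: columns of its width, rows of its height, amid what is visible of it).
- arm.regions_of(camera, query): "region" (480x640 bool, what is visible of it) and "point" ([column, row] as shares, 0 to 1, of the picture: columns of its width, rows of its height, amid what is visible of it).
- arm.place_of(camera, query): "point" ([column, row] as shares, 0 to 1, of the picture: columns of its width, rows of its height: a listed point, or the origin of a listed thing).
The state is a dict: "clock": time; "joints": joint angles; "dq": joint speeds; "joint_efforts": joint torques, N m; "position": TCP position; "ee_rot": TCP orientation; "force": force on the tool from outside, world axes, zero at the start; "ft_torque": the same for the moment, N m; "width": opening from 0.0 (shut) to 1.0 (fully open); "gripper_force": force on a finger pad.
Only numpy, scipy, OpenCV 4.12 (cv2) and the standard library are available. Lean on these libraries where they do the work, as an engineer would, in place of code of your own. Each camera call takes 0.05 s, during which the arm holds its last target. There are 200 camera calls.

### The job

Clamp the dome model in the green cam-lock vice so that it can be worked on: first swing the black-ball lever all the way over to its released stop, which turns the cam to its low point, then push the sliding jaw forward until the model's oak block sits square and snug between both cork-faced jaws, and swing the lever all the way back to lock the jaw there. Do all of it by pushing from outside with the fingers: lift nothing, and never touch the model, because its gilding is still tacky. Leave everything else on the bench where it stands.

Things in the scene. Friction and masses are not known exactly. Their poses are not given: they have to be found in the camera images.
- vise: Green cast bench vice fixed to the bench, 330 x 128 mm (feet 184 mm across), yaw varies. Origin: centre of its underside; x runs along the slide from sliding to fixed jaw (roughly to the robot's right), z up. Steel ways 32 mm above the bench lie in a channel open at the rear (-x): side walls y = 52 to 64 mm either side, tops 54 mm above the bench; 4 mm brass strip inside the +y wall.
- jaw (a joint): Travel of the sliding jaw, m, 0 to 0.1, growing towards the fixed jaw; 0.085 when the 66 mm block is held between the jaws; opening = 0.151 minus this. Starts 0.02 to 0.05. Cam released: slides against about 9 N and stays where left. Cam locked: holds against about 45 N.
- jaw_face (a point): Middle of the sliding jaw's cork face, 50 mm above the bench; axes as the vice's. The jaw is a green casting 92 mm wide in the channel: jaw wall 30 mm thick, top 80 mm above the bench; behind it a low flat tail carrying the cam; at the rear an upright push plate 12 mm thick, 80 mm wide, top 62 mm above the bench.
- jaw_back (a point): On the flat rear face of the sliding jaw's push plate, where to push it forward: 115 mm behind jaw_face, 10 mm to the vice's -y side of the centre line, 50 mm above the bench.
- fixed_face (a point): Middle of the fixed jaw's cork face, 50 mm above the bench, at x = 135 mm of the vice; axes as the vice's. The fixed jaw is 100 mm wide, 30 mm thick, top 80 mm above the bench.
- cam (a joint): Angle of cam and lever, rad. 0 = locked stop: lever points to the vice's rear (-x), the cam's lobe jams on the brass strip. Grows clockwise seen from above to 1.62 = released stop: lever points out over the +y wall, cam's low side to the strip. Lever direction in vice x, y: (-cos q, sin q). Starts below 0.1. Stays where left. Locking or freeing it shifts an unblocked jaw up to 10 mm.
- cam_pivot (a point): On the cam's vertical pivot axis, on the sliding jaw (moves with it), 80 mm above the bench, 68 mm behind jaw_face, 28 mm to the +y side of the centre line; axes as the vice's. Swinging the lever, pushed 90 mm from the pivot, takes about 2 N, up to about 10 N within 0.5 rad of the locked stop. A hard push against the released stop shoves the jaw.
- lever_tip (a point): Centre of the black ball (24 mm across) at the end of the lever, 122 mm from the pivot, 80 mm above the bench. The lever is a level round steel bar 12 mm thick, 80 mm above the bench, from the pivot's 24 mm hub to the ball.
- dome: The work: grey onion-dome model with gilded finial on a plaster drum and an oak block 66 (x) x 70 (y) x 36 mm; 152 mm tall, 66 mm across, 0.55 kg. Stands loose on the ways between the jaws, block roughly square to them, up to 16 mm short of the fixed jaw. Origin: centre of the block's underside, z up. The robot must not touch it.
- size_jar: Bystander: amber jar with brass lid, 56 mm across, 70 mm tall, beside the fixed jaw on the vice's +y side. Origin: centre of its underside.
- bowl: Bystander: white bowl 100 mm across, 42 mm tall, out behind the released lever on the vice's +y side. Origin: centre of its underside.
- brush: Bystander: flat brush lying on the bench along the vice's -y side. Origin: under its middle.
- spatula: Bystander: modelling spatula lying on the bench on the vice's +y side, beyond the jar. Origin: under its middle.
- sand_block: Bystander: cork sanding block 75 x 50 x 30 mm beyond the fixed jaw. Origin: centre of its underside.
- spare_finial: Bystander: small brass finial, 32 mm across its foot, 68 mm tall, standing beyond the fixed jaw. Origin: centre of its underside.
- mallet: Bystander: wooden mallet lying on the bench well to the robot's right. Origin: under its middle.
Things that resemble listed ones, but are neither listed nor needed, are in the scene too. What is shaped like the dome but pink is not meant.

How it is judged:
By the outcome, as a careful person would: the job done as asked, in the order asked, and still so for the second after the job is handed in, with the robot touching nothing.
It also fails if it takes over 62 s, if anything falls off the work surface, if the arm or the gripper's body presses on something with over 40 N, if the wrist force passes 120 N, or if a joint passes its speed limit or range.

## Working session

There is one attempt and no reset: what is moved stays moved. The work goes in short steps, Python scripts to look and compute and a tool call to move; the robot and the scene stay as the last step left them, time stands still between calls to the robot, and variables do not carry over. Pictures are saved under pics/ and viewed, at most 10 in all, crops included, and the job is handed in when it is done.

Besides the shell and the picture viewer there is one more tool, called by a JSON object that holds its "op" and its "data". move_arm: Moves the arm, as the interface text tells. Scaled input: -1 to 1 covers 1000 mm each way for a shift and pi/2 rad each way for a turn. Its arguments: {"type":"object","properties":{"motion":{"type":"array","items":{"type":"object","properties":{"tx":{"type":"number"},"ty":{"type":"number"},"tz":{"type":"number"},"twist":{"type":"number"}}}},"gripper":{"type":"number"},"squeeze":{"type":"number"}},"required":["motion"]}

```bash
mkdir -p pics; cat > h.py <<'E'
import numpy as np, cv2
from cell import arm
from scipy.spatial.transform import Rotation as R
def ray(cam,pt):
    c=arm.calibration(cam);K=np.array(c["K"]);T=np.array(c["T"])
    x=(pt[0]*640-K[0,2])/K[0,0];y=(pt[1]*480-K[1,2])/K[1,1]
    rd=np.hypot(x,y);r=rd
    for _ in range(20): r=rd/(1+c["k1"]*r*r)
    s=r/rd if rd>0 else 1
    return T[:3,3],T[:3,:3]@np.array([x*s,y*s,1])
def at_z(cam,pt,z):
    o,d=ray(cam,pt);return o+d*(z-o[2])/d[2]
def proj(cam,P):
    c=arm.calibration(cam);K=np.array(c["K"]);T=np.array(c["T"])
    p=T[:3,:3].T@(np.array(P)-T[:3,3]);x,y=p[:2]/p[2];s=1+c["k1"]*(x*x+y*y)
    return K[0,0]*x*s+K[0,2],K[1,1]*y*s+K[1,2]
def save(cam,name):
    im=arm.get_image(cam);cv2.imwrite("pics/"+name,im[:,:,::-1]);return im
E
python3 - <<'E'
from h import *
Z=dict(vise=0,jaw_face=.05,jaw_back=.05,fixed_face=.05,cam_pivot=.08,lever_tip=.08,dome=.032,size_jar=0,bowl=0)
for cam in("scene","side"):
    save(cam,cam+"0.png"); print(cam,np.round(np.array(arm.calibration(cam)["T"])[:3,3],3))
    for k,z in Z.items():
        for d in arm.place_of(cam,k)[:2]:
            p=d["point"];print(k,round(d["conf"],2),np.round([p[0]*640,p[1]*480]),np.round(at_z(cam,p,z)[:2],3))
print(arm.observe())
E
```

```text
scene [1.297 0.358 0.974]
vise 0.71 [361. 269.] [0.525 0.068]
jaw_face 0.62 [358. 257.] [0.532 0.056]
jaw_face 0.17 [390. 248.] [0.459 0.117]
jaw_back 0.83 [396. 273.] [0.532 0.166]
jaw_back 0.31 [330. 231.] [ 0.484 -0.055]
fixed_face 0.94 [327. 233.] [ 0.496 -0.057]
cam_pivot 0.61 [374. 265.] [0.561 0.114]
lever_tip 0.65 [407. 296.] [0.608 0.225]
lever_tip 0.37 [374. 266.] [0.564 0.115]
dome 0.92 [270. 193.] [ 0.418 -0.305]
dome 0.83 [340. 240.] [ 0.486 -0.021]
size_jar 0.95 [297. 274.] [ 0.629 -0.076]
bowl 0.68 [366. 372.] [0.795 0.214]
side [ 0.433 -0.748  0.84 ]
vise 0.72 [311. 216.] [0.532 0.07 ]
vise 0.62 [321. 299.] [ 0.515 -0.191]
jaw_face 0.98 [311. 204.] [0.532 0.063]
fixed_face 0.77 [305. 242.] [ 0.497 -0.06 ]
cam_pivot 0.92 [322. 180.] [0.568 0.117]
cam_pivot 0.21 [305. 236.] [ 0.498 -0.068]
lever_tip 0.79 [327. 150.] [0.601 0.235]
dome 0.8 [270. 362.] [ 0.39 -0.34]
dome 0.66 [304. 234.] [ 0.5   -0.019]
size_jar 0.9 [361. 256.] [ 0.629 -0.084]
bowl 0.66 [394. 168.] [0.799 0.224]
{'clock': 1.0, 'joints': array([-1.21459017,  0.43447639,  0.02499834,  1.57321149, -0.01159627,
        1.1340315 , -0.07506841]), 'dq': array([ 0.00063052,  0.0021384 , -0.00053185, -0.00025915,  0.00146355,
       -0.00053083,  0.0014897 ]), 'joint_efforts': array([-1.74573611e-04, -6.67671847e+01,  9.83895734e-01, -3.14818454e+01,
       -6.09306386e-02,  3.25111113e-02,  1.52252738e-05]), 'position': array([0.2768226 , 0.56034785, 0.22675204]), 'ee_rot': array([7.14459668e-01, 3.05925589e+00, 2.51723546e-05]), 'force': array([0.17786067, 0.11418192, 0.00940395]), 'ft_torque': array([-3.58205162e-02,  3.25707825e-05, -1.85755506e-02]), 'gripper_force': 0.0, 'width': 0.9976462625757594}
```

View pics/scene0.png

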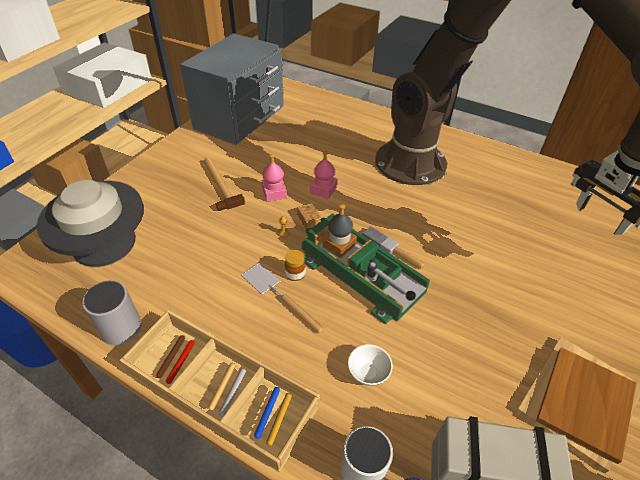

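View pics/side0.png

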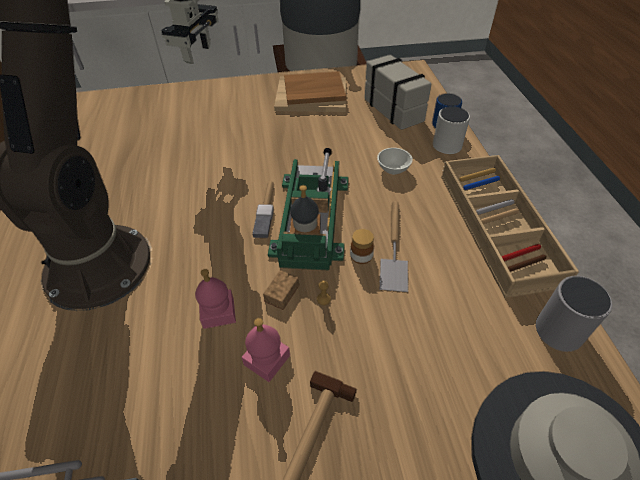

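The scene shows one green vice at about (365,265) with the grey dome at (340,230). The two pink domes at (274,180) and (323,175) are look-alikes and not meant. The black ball is at about (410,296), pointing to the rear. I'll fit the vice pose and check it on a close crop.

```bash
cat >> h.py <<'E'
from scipy.optimize import least_squares
def model(p):
    x,y,a,j,q=p;X=np.array([np.cos(a),np.sin(a)]);Y=np.array([-X[1],X[0]])
    W=lambda u,v,z:np.array([*(np.array([x,y])+u*X+v*Y),z])
    f=-.016+j
    return dict(vise=W(0,0,0),jaw_face=W(f,0,.05),jaw_back=W(f-.115,-.01,.05),fixed_face=W(.135,0,.05),
      cam_pivot=W(f-.068,.028,.08),lever_tip=W(f-.068-.122*np.cos(q),.028+.122*np.sin(q),.08)),W
def fit(cams,p0,fixed=None,names=("vise","jaw_face","jaw_back","fixed_face","cam_pivot","lever_tip"),minc=.5):
    obs=[]
    for c in cams:
        arm.get_image(c)
        for k in names:
            for d in arm.place_of(c,k)[:1]:
                if d["conf"]>minc: obs.append((c,k,np.array(d["point"])*[640,480]))
    full=lambda v:np.r_[fixed,v] if fixed is not None else v
    def res(v):
        m=model(full(v))[0];return np.concatenate([np.array(proj(c,m[k]))-o for c,k,o in obs])
    s=least_squares(res,p0,loss="soft_l1",f_scale=2)
    for (c,k,o),e in zip(obs,res(s.x).reshape(-1,2)): print(c,k,np.round(o),np.round(e,1))
    return full(s.x)
def totool(dx):  # world shift -> tool axes
    return R.from_rotvec(arm.observe()["ee_rot"]).inv().apply(dx)
E
python3 - <<'E'
from h import *
p=fit(("scene","side"),[.528,.069,-1.81,.027,.05]);print(np.round(p,4))
m,W=model(p)
for k,v in m.items():print(k,np.round(v,3))
im=arm.get_image("scene")[:,:,::-1].copy()
S=5;c=cv2.resize(im[190:310,290:440],None,fx=S,fy=S,interpolation=cv2.INTER_CUBIC)
for k,v in m.items():
    u=proj("scene",v);cv2.circle(c,(int((u[0]-290)*S),int((u[1]-190)*S)),4,(0,0,255),1)
cv2.imwrite("pics/crop1.png",c)
tgt=W(-.016+p[3]-.068-.09,-.04,.30);o=arm.observe();print("tgt",tgt,"tool shift",np.round(totool(tgt-o["position"]),3))
r=R.from_rotvec(o["ee_rot"]).as_matrix();print(r.round(3),"yaw of tool y",np.arctan2(r[1,1],r[0,1]),"lever",p[2]+np.pi)
T=np.array(arm.calibration("wrist")["T"]);print(T.round(3))
E
```

```text
scene vise [361. 271.] [ 1.3 -0.2]
scene jaw_face [358. 256.] [ 0.4 -0.6]
scene jaw_back [396. 276.] [-0.6 -0.2]
scene fixed_face [326. 237.] [-0.1 -2.9]
scene cam_pivot [373. 264.] [-0.7  3.2]
scene lever_tip [406. 295.] [1.4 2.6]
side vise [313. 215.] [-2.5  0.3]
side jaw_face [310. 204.] [-0.5  3.5]
side jaw_back [309. 178.] [ 0.5 -0.5]
side fixed_face [303. 242.] [ 2.1 -0.4]
side cam_pivot [322. 179.] [-0.1  1.6]
[ 0.5299  0.0726 -1.7986  0.0352  0.1471]
vise [0.53  0.073 0.   ]
jaw_face [0.526 0.054 0.05 ]
jaw_back [0.542 0.168 0.05 ]
fixed_face [ 0.499 -0.059  0.05 ]
cam_pivot [0.568 0.114 0.08 ]
lever_tip [0.613 0.227 0.08 ]
tgt [0.52229792 0.21683217 0.3       ] tool shift [-0.372 -0.199 -0.073]
[[-0.897  0.443  0.   ]
 [ 0.443  0.897 -0.   ]
 [-0.    -0.    -1.   ]] yaw of tool y 1.1119942593614807 lever 1.3429631807884344
[[ 0.443  0.855  0.268  0.203]
 [ 0.896 -0.423 -0.134  0.596]
 [-0.001  0.3   -0.954  0.385]
 [ 0.     0.     0.     1.   ]]
```

View pics/crop1.png

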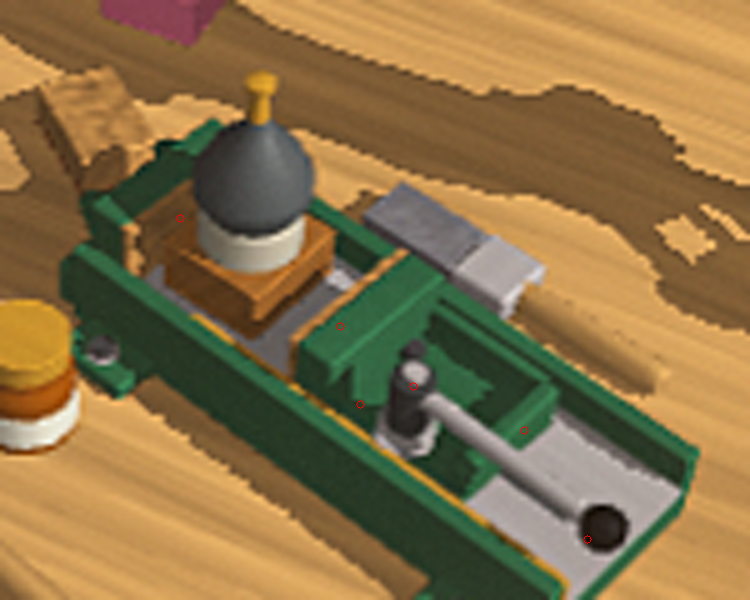

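The crop shows the grey dome on its oak block at (245,230), the hub at (410,385), the ball at (603,528) and the push plate at (525,430). The fit agrees with these apart from the lever angle, which should be nearer 0.05. I'll move above the rear of the vice with the fingers shut.

{"op": "move_arm", "data": {"motion": [{"tx": -0.037, "ty": -0.02, "tz": -0.008}, {"tx": -0.037, "ty": -0.02, "tz": -0.008}, {"tx": -0.037, "ty": -0.02, "tz": -0.008}, {"tx": -0.037, "ty": -0.02, "tz": -0.008}, {"tx": -0.037, "ty": -0.02, "tz": -0.008}, {"tx": -0.037, "ty": -0.02, "tz": -0.008}, {"tx": -0.037, "ty": -0.02, "tz": -0.008}, {"tx": -0.037, "ty": -0.02, "tz": -0.008}, {"tx": -0.037, "ty": -0.02, "tz": -0.005}, {"tx": -0.037, "ty": -0.02, "tz": -0.005}, {"twist": -0.08}, {"twist": -0.04}], "gripper": 1, "squeeze": 20}}

```text
invalid input
```

```bash
python3 - <<'E'
from h import *
p=fit(("wrist","scene","side"),[.528,.069,-1.8,.033,.05]);print(np.round(p,4))
m,W=model(p)
for k,v in m.items():print(k,np.round(v,3))
im=arm.get_image("wrist")[:,:,::-1].copy()
for k,v in m.items():
    u=proj("wrist",v);cv2.circle(im,(int(u[0]),int(u[1])),4,(0,0,255),1)
cv2.imwrite("pics/w1.png",im)
o=arm.observe();print(o["clock"],o["position"],o["width"],o["force"])
r=R.from_rotvec(o["ee_rot"]).as_matrix();print("yaw tool y",np.arctan2(r[1,1],r[0,1]),"lever",p[2]+np.pi-p[4])
E
```

```text
scene vise [366. 272.] [-1.8 -0.1]
scene jaw_face [360. 257.] [-0.5 -1.4]
scene jaw_back [395. 276.] [0.7 1.4]
scene fixed_face [327. 235.] [ 0.8 -0.5]
scene cam_pivot [374. 265.] [-0.4  2.6]
scene lever_tip [411. 297.] [ 0.2 -0.6]
side vise [312. 216.] [-1.2 -2.3]
side jaw_face [311. 205.] [-1.3  0.5]
side jaw_back [311. 176.] [-1.3  0.5]
side fixed_face [303. 239.] [1.1 0.4]
side cam_pivot [321. 178.] [1.  1.9]
side lever_tip [327. 154.] [ 0.7 -3.6]
[ 0.5314  0.0782 -1.8187  0.0374  0.0289]
vise [0.531 0.078 0.   ]
jaw_face [0.526 0.057 0.05 ]
jaw_back [0.545 0.171 0.05 ]
fixed_face [ 0.498 -0.053  0.05 ]
cam_pivot [0.57  0.116 0.08 ]
lever_tip [0.603 0.234 0.08 ]
2.85 [0.27683186 0.56034617 0.22672465] 0.9972149948630333 [ 1.14517018  0.35779098 -0.02896691]
yaw tool y 1.1119216877720093 lever 1.2940049613062288
```

View pics/w1.png

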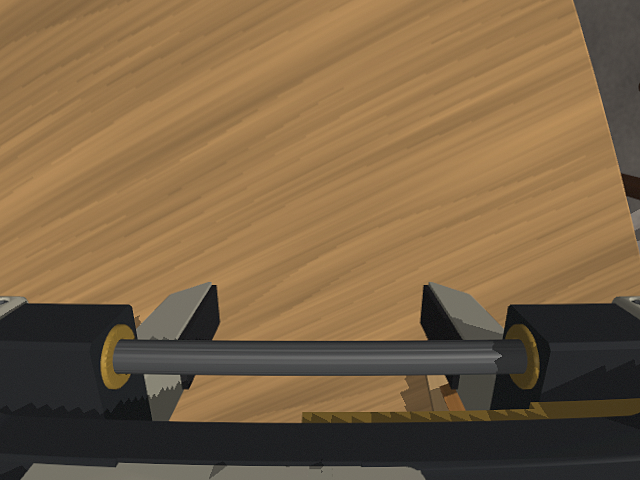

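The wrist view shows only bench and the open fingers, because the move was refused. I'll give every field in each row.

{"op": "move_arm", "data": {"motion": [{"tx": -0.043, "ty": -0.016, "tz": -0.007, "twist": 0}, {"tx": -0.043, "ty": -0.016, "tz": -0.007, "twist": 0}, {"tx": -0.043, "ty": -0.016, "tz": -0.007, "twist": 0}, {"tx": -0.043, "ty": -0.016, "tz": -0.007, "twist": 0}, {"tx": -0.043, "ty": -0.016, "tz": -0.007, "twist": 0}, {"tx": -0.043, "ty": -0.016, "tz": -0.007, "twist": 0}, {"tx": -0.043, "ty": -0.016, "tz": -0.007, "twist": 0}, {"tx": -0.043, "ty": -0.016, "tz": -0.007, "twist": 0}, {"tx": -0.043, "ty": -0.016, "tz": -0.007, "twist": 0}, {"tx": -0.043, "ty": -0.016, "tz": -0.007, "twist": 0}, {"tx": -0.043, "ty": -0.016, "tz": -0.007, "twist": 0}, {"tx": 0, "ty": 0, "tz": 0, "twist": -0.09}], "gripper": 1, "squeeze": 20}}

```text
clock: 4.05
position: [0.6274, 0.1852, 0.3044]
ee_rot: [0.51, 3.096, -0.005]
force: [0.9, -0.6, -0.4]
width: 0.019
gripper_force: 0.0
```

```bash
cat > look.py <<'E'
import sys
from h import *
def look(name,cams=("wrist","scene","side"),p0=[.531,.078,-1.81,.037,.03],**k):
    p=fit(cams,p0,**k);print(np.round(p,4));m,W=model(p)
    im=arm.get_image("wrist")[:,:,::-1].copy()
    for v in m.values():
        u=proj("wrist",v);cv2.circle(im,(int(u[0]),int(u[1])),4,(0,0,255),1)
    cv2.imwrite("pics/"+name,im)
    o=arm.observe();r=R.from_rotvec(o["ee_rot"]).as_matrix()
    print(o["clock"],o["position"],o["force"],"yaw tool y",np.arctan2(r[1,1],r[0,1]),"lever",p[2]+np.pi-p[4])
    return p,m,W
E
python3 - <<'E'
from look import *
look("w2.png")
E
```

```text
wrist vise [204. 138.] [-4.1  2. ]
wrist jaw_face [168. 145.] [-0.8 -0.2]
wrist jaw_back [276. 122.] [-1.1  0.9]
wrist cam_pivot [230. 169.] [-0.7  0. ]
wrist lever_tip [353. 162.] [0.1 1.3]
scene vise [363. 271.] [0.9 0.3]
scene jaw_face [355. 257.] [ 4.4 -1.5]
scene jaw_back [394. 274.] [3.  1.9]
scene fixed_face [327. 232.] [1.1 2.1]
scene cam_pivot [373. 265.] [2.1 1.8]
scene lever_tip [410. 295.] [ 3.1 -0.3]
side vise [306. 447.] [   3.7 -232.4]
side jaw_face [309. 205.] [-0.5  1.1]
side jaw_back [313. 176.] [-5.3 -0.2]
side fixed_face [305. 241.] [-0.3 -0.9]
side cam_pivot [321. 179.] [-0.1  0.4]
side lever_tip [329. 153.] [-3.4 -2.7]
[ 0.5272  0.0775 -1.7865  0.0364  0.0576]
5.15 [0.62296722 0.19299077 0.30372086] [ 0.14539297 -0.46358394  0.27495613] yaw tool y 1.2531006651289658 lever 1.2975032733261829
```

View pics/w2.png

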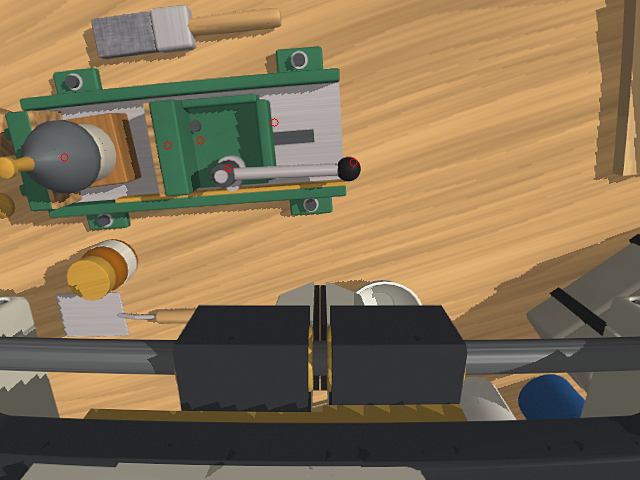

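The wrist view shows the hub at (226,172), the ball at (349,169) and the push plate's rear edge at about (270,125). The jar (105,270) and the bowl (390,300) are clear of the swing, and the fit is within a few mm. I'll descend on the robot side of the lever, about 30 mm off the bar and 88 mm from the pivot.

{"op": "move_arm", "data": {"motion": [{"tx": 0.033, "ty": -0.001, "tz": 0.015, "twist": -0.01}, {"tx": 0.032, "ty": -0.001, "tz": 0.03, "twist": 0}, {"tx": 0, "ty": 0, "tz": 0.04, "twist": 0}, {"tx": 0, "ty": 0, "tz": 0.04, "twist": 0}, {"tx": 0, "ty": 0, "tz": 0.04, "twist": 0}, {"tx": 0, "ty": 0, "tz": 0.04, "twist": 0}, {"tx": 0, "ty": 0, "tz": 0.022, "twist": 0}, {"tx": 0, "ty": 0, "tz": 0.01, "twist": 0}, {"tx": 0, "ty": 0, "tz": 0, "twist": 0}, {"tx": 0, "ty": 0, "tz": 0, "twist": 0}]}}

```text
clock: 6.15
position: [0.5613, 0.2113, 0.0679]
ee_rot: [0.472, 3.104, 0.002]
force: [-0.1, 0.3, 0.6]
width: 0.004
gripper_force: 0.0
```

```bash
python3 - <<'E'
from look import *
look("w3.png")
E
```

```text
wrist vise [70. 63.] [  7.3 209.2]
wrist jaw_face [ 12. 310.] [-2.  0.]
wrist jaw_back [218. 280.] [ 2.7 -0. ]
wrist cam_pivot [118. 391.] [ 0.2 -3.3]
scene vise [361. 272.] [-3.4 -3.8]
scene jaw_face [356. 256.] [ 0.9 -1.5]
scene jaw_back [394. 275.] [-0.3  0.5]
scene fixed_face [325. 234.] [-2.7 -2.6]
scene cam_pivot [374. 267.] [-1.7 -0.3]
scene lever_tip [409. 296.] [ 0.4 -0.7]
side vise [311. 215.] [-0.6  4.5]
side jaw_face [310. 206.] [-0.9  1.6]
side jaw_back [309. 176.] [0.4 1.4]
side fixed_face [305. 243.] [-0.8  3.5]
side cam_pivot [321. 179.] [0.4 2.4]
side lever_tip [327. 153.] [ 0.8 -0.6]
[ 0.5262  0.0586 -1.8014  0.0233  0.0681]
7.25 [0.56045446 0.21094519 0.06670243] [ 0.48317167 -0.25529103  0.03845903] yaw tool y 1.268900910352433 lever 1.2721283085469532
```

View pics/w3.png

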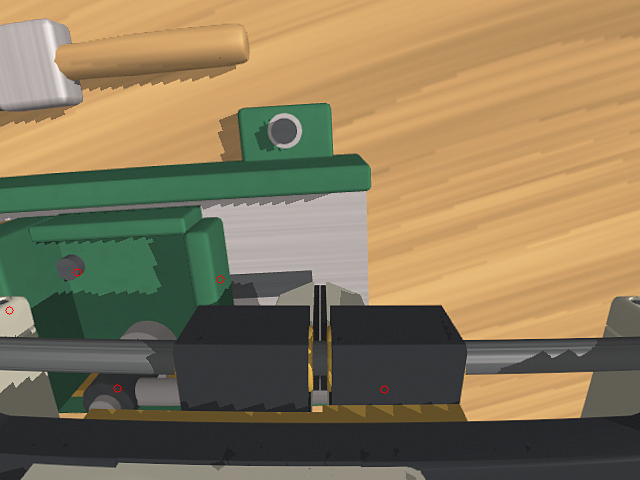

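The fingers hang on the robot side of the bar, with the bar visible at (155,390) and the hub at (110,400). They are clear of the plate and the ball. I'll make contact and begin the arc.

{"op": "move_arm", "data": {"motion": [{"tx": -0.007, "ty": 0, "tz": 0, "twist": 0}, {"tx": -0.007, "ty": 0, "tz": 0, "twist": 0}, {"tx": -0.0062, "ty": 0.0009, "tz": 0, "twist": 0.0446}, {"tx": -0.0062, "ty": 0.0009, "tz": 0, "twist": 0.0446}, {"tx": -0.0062, "ty": 0.0009, "tz": 0, "twist": 0.0446}, {"tx": -0.0062, "ty": 0.0009, "tz": 0, "twist": 0.0446}, {"tx": -0.0062, "ty": 0.0009, "tz": 0, "twist": 0.0446}, {"tx": -0.0062, "ty": 0.0009, "tz": 0, "twist": 0.0446}, {"tx": -0.0062, "ty": 0.0009, "tz": 0, "twist": 0.0446}]}}

```text
clock: 8.15
position: [0.6149, 0.1924, 0.0667]
ee_rot: [-1.214, -2.897, -0.002]
force: [-1.0, 2.2, 0.1]
width: 0.004
gripper_force: 1.0
```

```bash
python3 - <<'E'
from h import *
for c in ("scene","side"):
    arm.get_image(c)
    for k in("cam_pivot","lever_tip","jaw_face"):
        for d in arm.place_of(c,k)[:1]:print(c,k,round(d["conf"],2),at_z(c,d["point"],.05 if k=="jaw_face" else .08).round(3))
o=arm.observe();print(o["position"],o["force"],o["clock"])
E
```

```text
scene cam_pivot 0.78 [0.58  0.123 0.08 ]
scene lever_tip 0.81 [0.653 0.205 0.08 ]
scene jaw_face 0.8 [0.526 0.058 0.05 ]
side cam_pivot 0.68 [0.577 0.13  0.08 ]
side lever_tip 0.6 [0.658 0.218 0.08 ]
side jaw_face 0.67 [0.531 0.073 0.05 ]
[0.61420933 0.1910701  0.06672244] [-0.9297991   0.25712524 -0.36974519] 8.55
```

{"op": "move_arm", "data": {"motion": [{"tx": -0.0062, "ty": 0.0009, "tz": 0, "twist": 0.0446}, {"tx": -0.0062, "ty": 0.0009, "tz": 0, "twist": 0.0446}, {"tx": -0.0062, "ty": 0.0009, "tz": 0, "twist": 0.0446}, {"tx": -0.0062, "ty": 0.0009, "tz": 0, "twist": 0.0446}, {"tx": -0.0062, "ty": 0.0009, "tz": 0, "twist": 0.0446}, {"tx": -0.0062, "ty": 0.0009, "tz": 0, "twist": 0.0446}, {"tx": -0.0062, "ty": 0.0009, "tz": 0, "twist": 0.0446}, {"tx": -0.0062, "ty": 0.0009, "tz": 0, "twist": 0.0446}, {"tx": -0.0062, "ty": 0.0009, "tz": 0, "twist": 0.0446}, {"tx": 0, "ty": 0, "tz": 0, "twist": 0}]}}

```text
clock: 9.55
position: [0.648, 0.1464, 0.0669]
ee_rot: [2.052, 2.378, 0.001]
force: [0.0, 0.5, 0.2]
width: 0.01
gripper_force: 0.0
```

```bash
cat > pts.py <<'E'
from h import *
for c in ("scene","side"):
    arm.get_image(c)
    for k in("cam_pivot","lever_tip","jaw_face","jaw_back"):
        for d in arm.place_of(c,k)[:1]:print(c,k,round(d["conf"],2),at_z(c,d["point"],.05 if "jaw" in k else .08).round(3))
o=arm.observe();r=R.from_rotvec(o["ee_rot"]).as_matrix();print(o["position"],o["force"],o["clock"],"yaw",np.arctan2(r[1,1],r[0,1]))
E
python3 pts.py
```

```text
scene cam_pivot 0.57 [0.561 0.12  0.08 ]
scene jaw_face 0.82 [0.524 0.07  0.05 ]
scene jaw_back 0.83 [0.531 0.171 0.05 ]
side cam_pivot 0.89 [0.569 0.127 0.08 ]
side lever_tip 0.87 [0.694 0.132 0.08 ]
side jaw_face 0.86 [0.533 0.067 0.05 ]
side jaw_back 0.74 [0.547 0.192 0.05 ]
[0.64747365 0.14685642 0.06673419] [ 0.14684795 -0.22202054  0.25229394] 10.05 yaw 0.1484656852074615
```

{"op": "move_arm", "data": {"motion": [{"tx": -0.006, "ty": 0.0009, "tz": 0, "twist": 0.0446}, {"tx": -0.006, "ty": 0.0009, "tz": 0, "twist": 0.0446}, {"tx": -0.006, "ty": 0.0009, "tz": 0, "twist": 0.0446}, {"tx": -0.006, "ty": 0.0009, "tz": 0, "twist": 0.0446}, {"tx": -0.006, "ty": 0.0009, "tz": 0, "twist": 0.0446}, {"tx": 0, "ty": 0, "tz": 0, "twist": 0}]}}

```text
clock: 10.65
position: [0.6521, 0.1166, 0.0667]
ee_rot: [-2.436, -1.984, 0.001]
force: [-0.6, -0.4, 0.5]
width: 0.004
gripper_force: 0.1
```

```bash
python3 pts.py
```

```text
scene cam_pivot 0.68 [0.576 0.123 0.08 ]
scene jaw_back 0.9 [0.549 0.176 0.05 ]
side cam_pivot 0.55 [0.569 0.125 0.08 ]
side lever_tip 0.97 [0.686 0.084 0.08 ]
side jaw_face 0.65 [0.529 0.059 0.05 ]
side jaw_back 0.92 [0.545 0.169 0.05 ]
[0.65229048 0.1170126  0.06677495] [-0.23028717  0.06492275  0.63505285] 11.15 yaw -0.20184387138412754
```

{"op": "move_arm", "data": {"motion": [{"tx": -0.002, "ty": 0, "tz": 0, "twist": 0.015}, {"tx": -0.002, "ty": 0, "tz": 0, "twist": 0.015}, {"tx": -0.002, "ty": 0, "tz": 0, "twist": 0.015}, {"tx": 0, "ty": 0, "tz": 0, "twist": 0}]}}

```text
clock: 11.55
position: [0.6518, 0.1125, 0.0669]
ee_rot: [-2.504, -1.897, -0.004]
force: [4.0, 4.5, -1.8]
width: 0.007
gripper_force: 2.8
```

```bash
python3 pts.py
```

```text
scene cam_pivot 0.88 [0.569 0.121 0.08 ]
scene lever_tip 0.48 [ 0.759 -0.023  0.08 ]
scene jaw_face 0.58 [ 0.561 -0.158  0.05 ]
scene jaw_back 0.82 [0.549 0.178 0.05 ]
side cam_pivot 0.62 [0.573 0.12  0.08 ]
side lever_tip 0.75 [0.692 0.089 0.08 ]
side jaw_face 0.97 [0.529 0.065 0.05 ]
side jaw_back 0.86 [0.549 0.178 0.05 ]
[0.6518513  0.11251925 0.06695077] [ 3.39825613  4.90925679 -2.69759828] 12.05 yaw -0.27311985952755524
```

{"op": "move_arm", "data": {"motion": [{"tx": -0.002, "ty": 0, "tz": 0, "twist": 0}, {"tx": 0, "ty": 0, "tz": 0, "twist": 0}]}}

```text
clock: 12.25
position: [0.6516, 0.1115, 0.067]
ee_rot: [-2.502, -1.899, -0.006]
force: [5.5, 6.6, -2.7]
width: 0.003
gripper_force: 3.9
```

The force rises against the stop, so the lever is fully released. I'll back off and go behind the push plate.

{"op": "move_arm", "data": {"motion": [{"tx": 0.02, "ty": 0, "tz": 0, "twist": 0}, {"tx": 0.025, "ty": 0, "tz": -0.015, "twist": 0}, {"tx": 0.022, "ty": 0, "tz": 0, "twist": 0}, {"tx": 0, "ty": -0.04, "tz": 0, "twist": 0}, {"tx": 0, "ty": -0.04, "tz": 0, "twist": 0}, {"tx": 0, "ty": -0.038, "tz": 0, "twist": -0.027}, {"tx": 0, "ty": 0, "tz": 0, "twist": 0}]}}

```text
clock: 12.95
position: [0.5491, 0.2086, 0.0809]
ee_rot: [-2.454, -1.955, 0.007]
force: [-0.2, 0.2, 1.0]
width: 0.007
gripper_force: 0.0
```

```bash
python3 - <<'E'
from look import *
p,m,W=look("w4.png",p0=[.53,.074,-1.8,.033,1.62])
for k in m:print(k,m[k].round(3))
for c in("scene","side"):
    for d in arm.place_of(c,"dome")[:3]:print(c,"dome",round(d["conf"],2),at_z(c,d["point"],.032).round(3))
E
```

```text
wrist vise [338. 413.] [-5.5 -0.5]
wrist jaw_back [323. 337.] [-0.1 -1.8]
scene vise [363. 269.] [-1.7  2.5]
scene jaw_face [361. 255.] [-2.4  1.6]
scene jaw_back [398. 279.] [-3.2 -0.9]
scene fixed_face [327. 232.] [-1.   1.8]
scene cam_pivot [375. 266.] [-2.3  2.8]
scene lever_tip [340. 297.] [0.6 0.2]
side vise [312. 216.] [-0.6 -0.4]
side jaw_face [311. 204.] [-1.   2.7]
side jaw_back [310. 175.] [0.7 1.6]
side fixed_face [305. 240.] [0.4 1.9]
side cam_pivot [322. 178.] [1.2 2. ]
side lever_tip [372. 181.] [-0.4  1.1]
[ 0.5324  0.0712 -1.823   0.0317  1.5485]
14.05 [0.55479546 0.20556569 0.08175061] [-0.69833931  0.00757233  0.54661516] yaw tool y -0.23037794491176505 lever -0.22990828205104652
vise [0.532 0.071 0.   ]
jaw_face [0.528 0.056 0.05 ]
jaw_back [0.547 0.17  0.05 ]
fixed_face [ 0.499 -0.06   0.05 ]
cam_pivot [0.573 0.115 0.08 ]
lever_tip [0.691 0.087 0.08 ]
scene dome 0.93 [ 0.42  -0.302  0.032]
scene dome 0.9 [ 0.497 -0.016  0.032]
scene dome 0.63 [ 0.325 -0.181  0.032]
side dome 0.93 [ 0.384 -0.338  0.032]
side dome 0.75 [ 0.298 -0.213  0.032]
side dome 0.64 [ 0.502 -0.019  0.032]
```

View pics/w4.png

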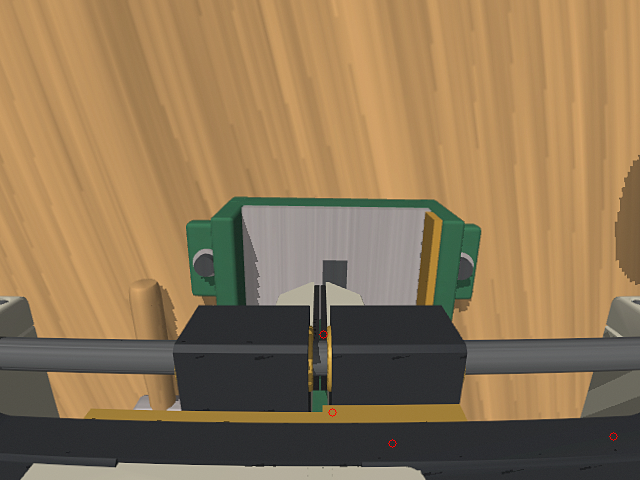

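The view shows the fingers behind the plate, about 10 mm to the -y side of the channel's centre line, with the brass strip at the right (430,260) and the channel clear. I'll descend and start pushing forward.

{"op": "move_arm", "data": {"motion": [{"tx": 0, "ty": 0, "tz": 0.02, "twist": 0}, {"tx": 0, "ty": 0, "tz": 0.015, "twist": 0}, {"tx": -0.008, "ty": 0, "tz": 0, "twist": 0}, {"tx": -0.008, "ty": 0, "tz": 0, "twist": 0}, {"tx": -0.005, "ty": 0, "tz": 0, "twist": 0}, {"tx": -0.005, "ty": 0, "tz": 0, "twist": 0}, {"tx": -0.005, "ty": 0, "tz": 0, "twist": 0}]}}

```text
clock: 14.85
position: [0.5488, 0.1781, 0.0475]
ee_rot: [-2.46, -1.952, -0.007]
force: [3.7, 10.5, -7.1]
width: 0.006
gripper_force: 5.2
```

{"op": "move_arm", "data": {"motion": [{"tx": -0.005, "ty": 0, "tz": 0, "twist": 0}, {"tx": -0.005, "ty": 0, "tz": 0, "twist": 0}, {"tx": -0.005, "ty": 0, "tz": 0, "twist": 0}, {"tx": -0.005, "ty": 0, "tz": 0, "twist": 0}, {"tx": -0.005, "ty": 0, "tz": 0, "twist": 0}, {"tx": -0.005, "ty": 0, "tz": 0, "twist": 0}, {"tx": -0.005, "ty": 0, "tz": 0, "twist": 0}]}}

```text
clock: 15.55
position: [0.5404, 0.1441, 0.0474]
ee_rot: [-2.459, -1.953, -0.006]
force: [1.8, 10.5, -4.2]
width: 0.005
gripper_force: 5.0
```

```bash
python3 pts.py; python3 - <<'E'
from h import *
for c in("scene","side"):
    for d in arm.place_of(c,"dome")[:3]+arm.place_of(c,"fixed_face")[:1]:print(c,"dome",round(d["conf"],2),at_z(c,d["point"],.032).round(3))
E
```

```text
scene cam_pivot 0.55 [0.559 0.082 0.08 ]
scene lever_tip 0.82 [0.677 0.05  0.08 ]
scene jaw_face 0.6 [0.519 0.02  0.05 ]
side cam_pivot 0.95 [0.56  0.081 0.08 ]
side lever_tip 0.75 [0.675 0.038 0.08 ]
side jaw_face 0.56 [0.52 0.03 0.05]
side jaw_back 0.88 [0.534 0.136 0.05 ]
[0.53996909 0.14254031 0.04741672] [ 0.2437616   4.34309254 -0.79551832] 16.05 yaw -0.22983257095047757
scene dome 0.6 [ 0.491 -0.017  0.032]
scene dome 0.6 [ 0.334 -0.169  0.032]
scene dome 0.58 [ 0.479 -0.068  0.032]
scene dome 0.76 [ 0.476 -0.067  0.032]
side dome 0.93 [ 0.497 -0.015  0.032]
side dome 0.77 [ 0.382 -0.343  0.032]
side dome 0.61 [ 0.298 -0.211  0.032]
side dome 0.86 [ 0.5   -0.044  0.032]
```

{"op": "move_arm", "data": {"motion": [{"tx": -0.003, "ty": 0, "tz": 0, "twist": 0}, {"tx": -0.003, "ty": 0, "tz": 0, "twist": 0}, {"tx": -0.003, "ty": 0, "tz": 0, "twist": 0}, {"tx": -0.003, "ty": 0, "tz": 0, "twist": 0}]}}

```text
clock: 16.65
position: [0.5378, 0.1337, 0.0475]
ee_rot: [-2.457, -1.953, -0.007]
force: [1.7, 13.2, -3.9]
width: 0.006
gripper_force: 7.0
```

{"op": "move_arm", "data": {"motion": [{"tx": -0.002, "ty": 0, "tz": 0, "twist": 0}, {"tx": -0.002, "ty": 0, "tz": 0, "twist": 0}, {"tx": -0.002, "ty": 0, "tz": 0, "twist": 0}, {"tx": -0.002, "ty": 0, "tz": 0, "twist": 0}]}}

```text
clock: 17.05
position: [0.5373, 0.1317, 0.0477]
ee_rot: [-2.451, -1.956, -0.016]
force: [6.5, 36.1, -13.9]
width: 0.004
gripper_force: 17.9
```

The jaw has stopped at 36 N after about 48 mm of travel, so it is snug. I'll back off, lift and look.

{"op": "move_arm", "data": {"motion": [{"tx": 0.01, "ty": 0, "tz": 0, "twist": 0}, {"tx": 0.01, "ty": 0, "tz": 0, "twist": 0}, {"tx": 0, "ty": 0, "tz": -0.04, "twist": 0}, {"tx": 0, "ty": 0.02, "tz": -0.045, "twist": 0}, {"tx": 0, "ty": 0.045, "tz": 0, "twist": 0}, {"tx": 0, "ty": 0.045, "tz": 0, "twist": 0}, {"tx": 0, "ty": 0, "tz": 0, "twist": 0}, {"tx": 0, "ty": 0, "tz": 0, "twist": 0}]}}

```text
clock: 17.85
position: [0.6472, 0.1145, 0.1315]
ee_rot: [2.464, 1.948, -0.002]
force: [0.3, 0.6, -0.1]
width: 0.003
gripper_force: 0.0
```

```bash
python3 - <<'E'
from look import *
p,m,W=look("w5.png",cams=("scene","side"),p0=[.53,.074,-1.8,.085,1.62])
for k in m:print(k,m[k].round(3))
im=arm.get_image("scene")[:,:,::-1];im2=arm.get_image("side")[:,:,::-1]
a=cv2.resize(im[195:315,300:400],None,fx=4,fy=4,interpolation=cv2.INTER_CUBIC);b=cv2.resize(im2[160:280,260:360],None,fx=4,fy=4,interpolation=cv2.INTER_CUBIC)
cv2.imwrite("pics/c5.png",np.hstack([a,b]))
E
```

```text
scene vise [364. 270.] [-2.8  0.2]
scene jaw_face [345. 248.] [ 0.2 -2.5]
scene jaw_back [380. 265.] [-0.6  1.5]
scene fixed_face [324. 232.] [1.7 0.4]
scene cam_pivot [357. 255.] [1.2 2.4]
side vise [310. 217.] [ 0.3 -0.1]
side jaw_face [306. 217.] [1.3 3.2]
side jaw_back [309. 191.] [-0.6 -1.9]
side fixed_face [304. 242.] [0.4 0.2]
side cam_pivot [322. 192.] [-1.1  1.4]
side lever_tip [371. 197.] [-1.2 -0.1]
[ 0.5294  0.0689 -1.8185  0.0795  1.6099]
18.6 [0.64679589 0.11615927 0.13172568] [0.16534069 0.05051839 0.44885212] yaw tool y -0.2305101332636995 lever -0.286749377001982
vise [0.529 0.069 0.   ]
jaw_face [0.514 0.007 0.05 ]
jaw_back [0.532 0.121 0.05 ]
fixed_face [ 0.496 -0.062  0.05 ]
cam_pivot [0.558 0.066 0.08 ]
lever_tip [0.675 0.032 0.08 ]
```

View pics/c5.png

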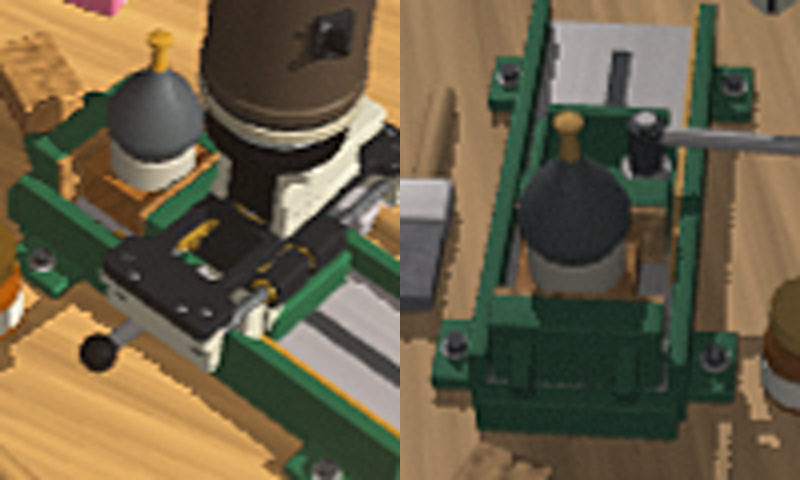

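The crops show the oak block square between both corks, and the lever out over the +y wall with q about 1.61. Next I'll pass above the lever to its front side and descend there.

{"op": "move_arm", "data": {"motion": [{"tx": -0.033, "ty": 0.005, "tz": 0, "twist": 0}, {"tx": -0.033, "ty": 0.005, "tz": 0, "twist": 0}, {"tx": -0.0315, "ty": 0.003, "tz": 0, "twist": 0}, {"tx": 0, "ty": 0, "tz": 0, "twist": 0.032}, {"tx": 0, "ty": 0, "tz": 0.02, "twist": 0}, {"tx": 0, "ty": 0, "tz": 0.02, "twist": 0}, {"tx": 0, "ty": 0, "tz": 0.015, "twist": 0}, {"tx": 0, "ty": 0, "tz": 0.0095, "twist": 0}, {"tx": 0, "ty": 0, "tz": 0, "twist": 0}]}}

```text
clock: 19.6
position: [0.6364, 0.0183, 0.0659]
ee_rot: [-2.509, -1.888, 0.003]
force: [-0.4, -0.6, -0.8]
width: 0.008
gripper_force: 0.0
```

```bash
python3 - <<'E'
from h import *
o=arm.observe();print(o["position"],o["force"])
im=arm.get_image("scene")[:,:,::-1];im2=arm.get_image("side")[:,:,::-1]
a=cv2.resize(im[215:315,290:390],None,fx=4,fy=4,interpolation=cv2.INTER_CUBIC);b=cv2.resize(im2[140:240,290:390],None,fx=4,fy=4,interpolation=cv2.INTER_CUBIC)
cv2.imwrite("pics/c6.png",np.hstack([a,b]))
E
```

```text
[0.63641241 0.01832035 0.06593864] [-0.44034454 -0.59395749 -0.8080131 ]
```

View pics/c6.png

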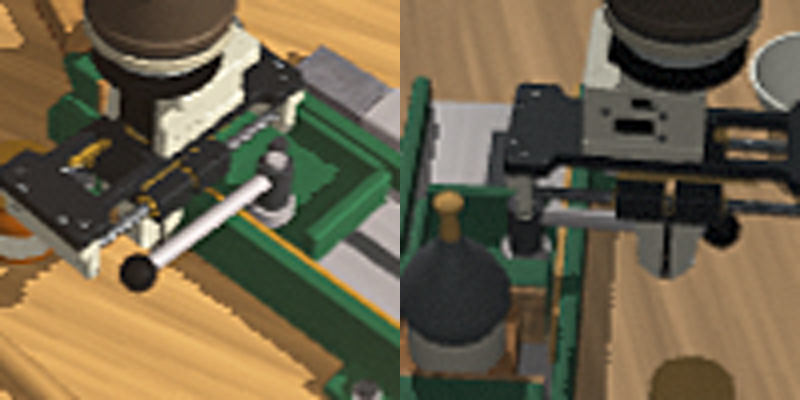

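The fingers are in front of the lever at a radius of about 88 mm, short of the ball, and clear of the dome and the jar. I'll swing back towards lock.

{"op": "move_arm", "data": {"motion": [{"tx": 0.008, "ty": 0, "tz": 0, "twist": 0}, {"tx": 0.0063, "ty": 0.0009, "tz": 0, "twist": -0.0446}, {"tx": 0.0063, "ty": 0.0009, "tz": 0, "twist": -0.0446}, {"tx": 0.0063, "ty": 0.0009, "tz": 0, "twist": -0.0446}, {"tx": 0.0063, "ty": 0.0009, "tz": 0, "twist": -0.0446}, {"tx": 0.0063, "ty": 0.0009, "tz": 0, "twist": -0.0446}, {"tx": 0.0063, "ty": 0.0009, "tz": 0, "twist": -0.0446}, {"tx": 0.0063, "ty": 0.0009, "tz": 0, "twist": -0.0446}, {"tx": 0.0063, "ty": 0.0009, "tz": 0, "twist": -0.0446}, {"tx": 0.0063, "ty": 0.0009, "tz": 0, "twist": -0.0446}, {"tx": 0, "ty": 0, "tz": 0, "twist": 0}]}}

```text
clock: 20.8
position: [0.6481, 0.0832, 0.0681]
ee_rot: [1.797, 2.576, 0.003]
force: [-0.5, -0.3, 0.1]
width: 0.003
gripper_force: 0.0
```

```bash
python3 pts.py
```

```text
scene cam_pivot 0.89 [0.557 0.069 0.08 ]
scene lever_tip 0.32 [ 0.575 -0.149  0.08 ]
scene jaw_face 0.57 [0.518 0.01  0.05 ]
scene jaw_back 0.97 [0.527 0.126 0.05 ]
side cam_pivot 0.66 [0.566 0.079 0.08 ]
side jaw_face 0.73 [0.516 0.016 0.05 ]
side jaw_back 0.55 [0.53  0.123 0.05 ]
[0.64740482 0.08161882 0.0672083 ] [-0.33306002  0.00180415  0.03275565] 21.3 yaw 0.34927889989347743
```

{"op": "move_arm", "data": {"motion": [{"tx": 0.0063, "ty": 0.0009, "tz": 0, "twist": -0.0446}, {"tx": 0.0063, "ty": 0.0009, "tz": 0, "twist": -0.0446}, {"tx": 0.0063, "ty": 0.0009, "tz": 0, "twist": -0.0446}, {"tx": 0.0063, "ty": 0.0009, "tz": 0, "twist": -0.0446}, {"tx": 0.0063, "ty": 0.0009, "tz": 0, "twist": -0.0446}, {"tx": 0.0063, "ty": 0.0009, "tz": 0, "twist": -0.0446}, {"tx": 0.0063, "ty": 0.0009, "tz": 0, "twist": -0.0446}, {"tx": 0.0063, "ty": 0.0009, "tz": 0, "twist": -0.0446}, {"tx": 0.0063, "ty": 0.0009, "tz": 0, "twist": -0.0446}]}}

```text
clock: 22.2
position: [0.6224, 0.1304, 0.0674]
ee_rot: [0.911, 3.003, -0.0]
force: [5.6, -3.4, -3.4]
width: 0.006
gripper_force: 3.2
```

```bash
python3 pts.py
```

```text
scene cam_pivot 0.7 [0.543 0.062 0.08 ]
scene jaw_face 0.81 [0.503 0.01  0.05 ]
side cam_pivot 0.83 [0.558 0.07  0.08 ]
side jaw_face 0.9 [0.508 0.011 0.05 ]
side jaw_back 0.6 [0.532 0.129 0.05 ]
[0.62108404 0.131533   0.06729206] [ 1.38776039  0.57367883 -0.02923815] 22.7 yaw 0.9797691367759626
```

{"op": "move_arm", "data": {"motion": [{"tx": 0.0063, "ty": 0.0009, "tz": 0, "twist": -0.0446}, {"tx": 0.0063, "ty": 0.0009, "tz": 0, "twist": -0.0446}, {"tx": 0.0063, "ty": 0.0009, "tz": 0, "twist": -0.0446}, {"tx": 0.0063, "ty": 0.0009, "tz": 0, "twist": -0.0446}, {"tx": 0.0063, "ty": 0.0009, "tz": 0, "twist": -0.0446}, {"tx": 0, "ty": 0, "tz": 0, "twist": 0}]}}

```text
clock: 23.3
position: [0.5955, 0.1492, 0.0675]
ee_rot: [0.374, 3.117, 0.001]
force: [4.7, 0.5, -1.9]
width: 0.0
gripper_force: 1.9
```

```bash
python3 pts.py
```

```text
scene cam_pivot 0.88 [0.549 0.073 0.08 ]
scene lever_tip 0.6 [0.592 0.188 0.08 ]
scene jaw_face 0.58 [0.515 0.007 0.05 ]
scene jaw_back 0.63 [0.536 0.123 0.05 ]
side cam_pivot 0.96 [0.564 0.071 0.08 ]
side jaw_face 0.72 [0.52  0.017 0.05 ]
side jaw_back 0.87 [0.535 0.125 0.05 ]
[0.59558404 0.14963857 0.06747485] [ 4.91236209  1.65724147 -3.50038717] 23.8 yaw 1.3295774934004292
```

Close to lock, with the force still low. I'll keep pushing in small steps until the stop answers.

{"op": "move_arm", "data": {"motion": [{"tx": 0.002, "ty": 0, "tz": 0, "twist": -0.01}, {"tx": 0.002, "ty": 0, "tz": 0, "twist": 0}, {"tx": 0.002, "ty": 0, "tz": 0, "twist": 0}, {"tx": 0, "ty": 0, "tz": 0, "twist": 0}]}}

```text
clock: 24.2
position: [0.5951, 0.1498, 0.0682]
ee_rot: [0.355, 3.11, 0.003]
force: [21.5, -0.3, -14.9]
width: 0.005
gripper_force: 10.8
```

The stop holds at 21 N with no further motion. I'll retreat and check.

{"op": "move_arm", "data": {"motion": [{"tx": -0.01, "ty": 0, "tz": 0, "twist": 0}, {"tx": -0.015, "ty": 0, "tz": 0, "twist": 0}, {"tx": 0, "ty": 0, "tz": -0.04, "twist": 0}, {"tx": 0, "ty": 0.02, "tz": -0.045, "twist": 0}, {"tx": 0, "ty": 0.045, "tz": -0.02, "twist": 0}, {"tx": 0, "ty": 0.045, "tz": -0.02, "twist": 0}, {"tx": 0, "ty": 0.045, "tz": -0.02, "twist": 0}, {"tx": 0, "ty": 0.045, "tz": 0, "twist": 0}, {"tx": 0, "ty": 0, "tz": 0, "twist": 0}]}}

```text
clock: 25.1
position: [0.6551, 0.3487, 0.2114]
ee_rot: [-0.339, -3.12, -0.006]
force: [-0.8, 1.1, 0.4]
width: 0.005
gripper_force: 0.0
```

```bash
python3 - <<'E'
from look import *
p,m,W=look("w7.png",cams=("scene","side"),p0=[.53,.074,-1.8,.085,.0])
im=arm.get_image("scene")[:,:,::-1];im2=arm.get_image("side")[:,:,::-1]
a=cv2.resize(im[195:315,300:400],None,fx=4,fy=4,interpolation=cv2.INTER_CUBIC);b=cv2.resize(im2[160:280,260:360],None,fx=4,fy=4,interpolation=cv2.INTER_CUBIC)
cv2.imwrite("pics/c7.png",np.hstack([a,b]))
E
```

```text
scene vise [362. 272.] [-0.4 -1.4]
scene jaw_face [346. 245.] [0.2 1.3]
scene jaw_back [383. 268.] [-2.  -0.5]
scene fixed_face [328. 232.] [-1.5  1.8]
scene cam_pivot [359. 258.] [0.6 0.2]
scene lever_tip [396. 285.] [ 0.6 -0. ]
side vise [312. 217.] [-2.  -1.4]
side jaw_back [308. 187.] [0.3 0.3]
side fixed_face [306. 243.] [-1.8 -0.8]
side cam_pivot [320. 190.] [0.8 2.5]
side lever_tip [325. 163.] [ 0.5 -1.8]
[ 0.5293  0.0717 -1.8095  0.0778  0.0307]
25.85 [0.6577743  0.33985636 0.21231088] [0.80785071 0.62464598 1.36960868] yaw tool y 1.3462040792104923 lever 1.3014167353525983
```

View pics/c7.png

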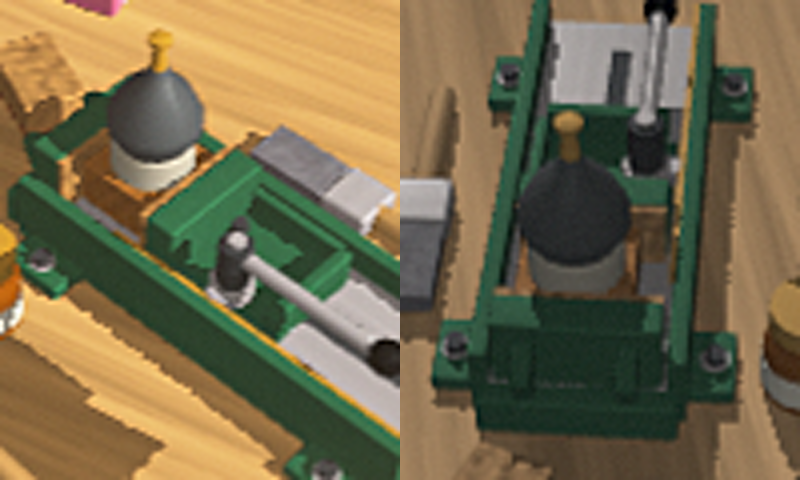

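```bash
python3 - <<'E'
import cv2,numpy as np
a=cv2.imread("pics/c5.png",0);b=cv2.imread("pics/c7.png",0)
for n,(x0,x1,y0,y1) in dict(jaw_side=(635,668,190,260),plate_side=(545,625,95,150),jaw_scene=(145,215,150,230),dome=(505,640,100,290),fixed=(480,670,290,430)).items():
    t=a[y0:y1,x0:x1];s=b[y0-14:y1+14,x0-14:x1+14];r=cv2.matchTemplate(s,t,cv2.TM_CCOEFF_NORMED);_,v,_,l=cv2.minMaxLoc(r);print(n,round(v,3),(np.array(l)-14)/4,"px")
E
```

```text
jaw_side 0.962 [ 0.   -0.25] px
plate_side 0.994 [0. 0.] px
jaw_scene 0.901 [0. 0.] px
dome 0.99 [0. 0.] px
fixed 0.987 [0. 0.] px
```

The jaw, plate and dome have not moved since the push, and the lever is locked. I'm handing in.

```bash
python3 -c "
from cell import arm
print(arm.sign_off())"
```

```text
the job is handed in; nothing more can be done
None
```

The dome model is clamped square and snug between the cork jaws with the cam lever swung back to its locked stop, pushing only on the lever and push plate, and the job is handed in; the result is not reported.

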